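Build up a crucible filter on its receiver

TASK

Build the crucible filter up on the receiver jar, one piece at a time from the bottom: first the wide dark rubber adapter into the jar's neck, then the narrow, taller rubber adapter into the wide one, then the porcelain crucible into that, and last the porcelain cover onto the crucible, each straight and fully home. Set the porcelain down, do not drop it. Leave the solid stopper, the beaker and the sample jar where they stand, and let go of everything at the end.

Things in the scene. Friction and masses are not known exactly. Their poses are not given: they have to be found in the camera images.
- receiver: Squat amber glass filter jar, fixed to the bench on a steel foot 104 mm across. Jar 90 mm wide to 46 mm height, sloping in to an open grey neck: outer diameter 59, bore 54, 30 mm deep, flat rim 90 mm above the bench. A grey hose spout on its own +x side reaches 65 mm from the axis at 42 mm height. Origin: centre of underside, z up.
- wide_adapter: Wide dark rubber ring adapter, rigid, 40 mm high, 70 g. Lower 22 mm: cone 50 mm in diameter tapering to 38 at the foot; above: straight collar 62 in diameter, 18 high, hole 44. Seated, cone inside the neck, the collar's underside (22 mm above origin) rests on the rim: origin 68 mm above the receiver's. Origin: centre of underside, z up.
- narrow_adapter: Narrow, taller dark rubber ring adapter, rigid, 50 mm high, 60 g. Lower 22 mm: cone 40 mm in diameter tapering to 32 at the foot; above: straight collar 54 in diameter, 28 high, hole 36. Seated, the collar's underside (22 mm above origin) rests on the wide adapter's top: origin 18 mm above the wide adapter's. Origin: centre of underside, z up.
- crucible: White porcelain filter crucible, open cup 48 mm high, 60 g. Lower 18 mm: solid foot 32 mm in diameter tapering to 26; above: cup 44 wide at the step, 46 at the rim (inside 40). Seated, the step (18 mm above origin) rests on the narrow adapter's top: origin 32 mm above the narrow adapter's. Origin: centre of underside, z up.
- cover: White porcelain crucible cover, right side up, 40 g. Plug below, 6 mm deep, 35 mm in diameter tapering to 30; disc 50 in diameter from 6 to 11 mm high; upright round knob 16 in diameter from 11 to 36 mm high. Seated, the disc rests on the crucible's rim: origin 42 mm above the crucible's. Origin: centre of underside, z up.
- stopper: Bystander: solid dark rubber stopper without a hole, a cone 34 mm in diameter at the foot, 44 mm at the top, 32 mm high, loose. Origin: centre of underside, z up.
- beaker: Bystander: clear glass beaker, 66 mm in diameter at the rim, 75 mm high, loose. Origin: centre of underside, z up.
- bottle: Bystander: closed amber sample jar with a black cap, 48 mm in diameter, 70 mm high, loose. Origin: centre of underside, z up.
Mind the look-alikes: they are no part of the job. What is shaped like the crucible but blue is not meant.

How it is judged:
By the outcome, as a careful person would: the job done as asked, in the order asked, and still so for the second after the job is handed in, with the robot touching nothing.
It also fails if it takes over 128 s, if anything falls off the work surface, if the arm or the gripper's body presses on something with over 40 N, if the wrist force passes 120 N, or if a joint passes its speed limit or range.

ROBOT

A 7-joint arm with a two-finger parallel gripper is mounted at the origin on the work surface. World frame = base frame: x ahead of the robot, y to its left, z up, the work surface at z = 0. Lengths are in m, angles in rad, forces in N, time in s.
With the tool pointing down it reaches from about 0.4 to 0.875 m from the base axis. Payload 19.3 kg.
Tool frame: the origin (TCP) lies at the very end of the fingers, on their centre line; the grasp point (between the pads) lies 19 mm behind it; z points along the fingers, y is the line along which they close (so a half turn about z gives the same grasp; the last joint's range is limited). The gripper opens to 85 mm and grips with 20 to 120 N. Pads are 22 mm wide; open, the fingers measure 114 mm over their backs; the gripper's body (76 mm by 85 mm) begins 54 mm behind the grasp point. The pads swing forward as they close: fully open they stand 13 mm farther back than shut.
Start: joints at [1.127, 0.521, -0.036, 1.599, 0.021, 1.021, -0.113], TCP at [0.228, -0.582, 0.231] pointing down, gripper open.
Joint ranges: [-2.91, 2.91], [-0.3, 2.13], [-1.5, 1.42], [0.17, 2.43], [-1.26, 4.41], [0.16, 1.93], [-2.52, 2.52]. Speed limits (rad/s): [1.89, 1.89, 2.39, 2.39, 3.01, 3.01, 3.01].

INTERFACE

Orientations are given as [roll, pitch, yaw] about the fixed x, y, z axes, in that order (R = Rz(yaw) Ry(pitch) Rx(roll)).
In Python, from workcell import bot gives the robot as it stands.
- The arm moves only by the tool jog_arm, never from a script. Its argument "motion" is a list of rows, each a list of 5 numbers: the shift along the tool's x, y, z scaled (see below), then the turn about the tool's z scaled (see below), then the opening, from 0 (shut) to 1 (fully open). A call has 1 to 12 rows; each row shifts and turns the commanded pose from where the row before left it, along the tool's axes as they then stand; what a row does not reach is not made up. The controller multiplies each number of a shift by 30 mm and each number of a turn by 0.08 rad. A row lasts 1/10 s, in which the tool goes at most 50 mm and 8.59 degrees, less where a joint would pass 70% of its speed; a pose out of reach is approached as far as the arm can. A call with a number of a shift or a turn outside -1 to 1 is refused whole. A call with a gripper value outside its range is refused whole. The fingers move at their own pace and stop on an object; "newtons" is the grip in N (left out, the last holds). Time passes only in rows, so rows that do not move let the fingers close. It gives the time, the measured TCP pose, the force, the opening and the grip force at its end, in the units of the state.
- bot.observe(): the state, without advancing time (a new reading comes with each control period).
- bot.grab_frame(name): name is "scene" or "top"; returns a dict with "pixels" (400x640x3 uint8, red, green, blue), "fovy" (degrees; the focal length in pixels is half the picture's height over the tangent of half this angle, whatever the lens; pixels are square), "cx", "cy" (the principal point, pixels), "rvec" (rotation vector, rad) and "tvec" (3), from world to camera coordinates, as OpenCV has them. Camera axes: x right, y down, z forward; pixel columns grow to the right and rows downward; lengths in m; the calibration is good to about 2 mm. A picture is of the moment at which its call begins. There is no depth.
- bot.job_done(): hands the job in; it is judged then, once.
The state is a dict: "clock": time; "qpos": joint angles; "qd": joint speeds; "joint_efforts": joint torques, N m; "position": TCP position; "tool_rot": TCP orientation; "force": force on the tool from outside, world axes, zero at the start; "moment": the same for the moment, N m; "grip_width": finger opening in m; "finger_force": force on a finger pad.
Only numpy, scipy, OpenCV 4.12 (cv2) and the standard library are available. Lean on these libraries where they do the work, as an engineer would, in place of code of your own. Each camera call takes 0.05 s, during which the arm holds its last target. There are 200 camera calls.

## Working session

There is one attempt and no reset: what is moved stays moved. The work goes in short steps, Python scripts to look and compute and a tool call to move; the robot and the scene stay as the last step left them, time stands still between calls to the robot, and variables do not carry over. Pictures are saved under pics/ and viewed, at most 14 in all, crops included, and the job is handed in when it is done.

Besides the shell and the picture viewer there is one more tool, called after ">>>" as a command line: name --pt "numbers of a row" for each row, then --argument value for the rest. jog_arm: Moves the arm, as the interface text tells. Shifts and turns lie within -1 to 1; 1 stands for 30 mm of shift or 0.08 rad of turn. Its arguments: {"type":"object","properties":{"motion":{"type":"array","items":{"type":"array","items":{"type":"number"}}},"newtons":{"type":"number"}},"required":["motion"]}

```bash
ls; mkdir -p pics
cat > h.py <<'E'
import numpy as np, cv2
from workcell import bot
def frame(n,save=None):
    f=bot.grab_frame(n)
    if save: cv2.imwrite(f'pics/{save}.png',f['pixels'][:,:,::-1])
    return f
def cam(f):
    fl=200/np.tan(np.radians(f['fovy'])/2)
    R=cv2.Rodrigues(np.array(f['rvec'],float))[0]; t=np.array(f['tvec'],float).ravel()
    return fl,R,t
def ray(f,u,v,z):
    fl,R,t=cam(f); c=-R.T@t
    d=R.T@np.array([(u-f['cx'])/fl,(v-f['cy'])/fl,1])
    return (c+d*(z-c[2])/d[2])
def proj(f,p):
    fl,R,t=cam(f); q=R@np.array(p,float)+t
    return np.array([fl*q[0]/q[2]+f['cx'],fl*q[1]/q[2]+f['cy']])
E
python3 - <<'E'
from h import *
for n in('scene','top'):
    f=frame(n,n+'0'); fl,R,t=cam(f); print(n,fl,f['cx'],f['cy'],-R.T@t,R.round(3).tolist(),[k for k in f])
print(bot.observe())
E
```

```text
pics
scene 465.4426701265269 318.90130966410914 199.06162888250816 [ 0.81750017 -0.52320142  1.01072146] [[0.869, 0.494, -0.003], [0.421, -0.744, -0.519], [-0.259, 0.45, -0.855]] ['pixels', 'fovy', 'cx', 'cy', 'rvec', 'tvec']
top 394.85227773661353 319.10376012011363 199.30875199849478 [ 0.33898163 -0.0093789   1.03159137] [[-0.028, -0.999, -0.033], [-0.986, 0.033, -0.166], [0.167, 0.028, -0.986]] ['pixels', 'fovy', 'cx', 'cy', 'rvec', 'tvec']
{'clock': 0.1, 'qpos': array([ 1.12681687,  0.52196183, -0.03631628,  1.59992769,  0.02118121,
        1.02109642, -0.11276806]), 'qd': array([-0.00219489, -0.00062262,  0.00124257, -0.00172056,  0.00017823,
        0.00066864, -0.00170208]), 'joint_efforts': array([ 3.13783989e-03, -9.28478193e+01,  1.98362432e+00, -3.70527577e+01,
        1.80801755e-02,  5.43896327e-03,  1.18362923e-04]), 'position': array([ 0.22807203, -0.5815874 ,  0.23078713]), 'tool_rot': array([-3.14058531e+00,  5.93781602e-05,  3.73780539e-01]), 'force': array([-1.20264401,  0.06483878,  0.67523447]), 'moment': array([0.01763728, 0.01544858, 0.04975744]), 'finger_force': 0.0, 'grip_width': 0.08550666543019646}
```

View pics/scene0.png

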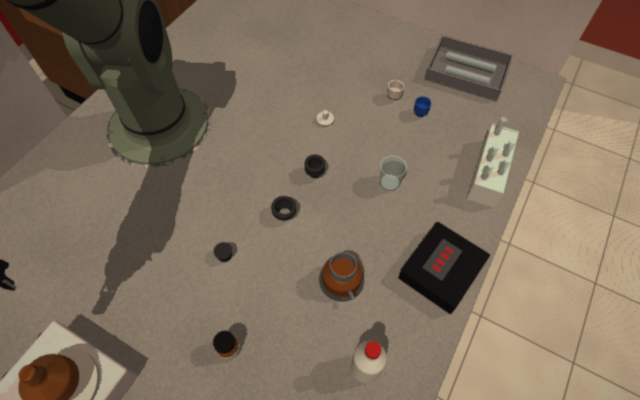

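View pics/top0.png

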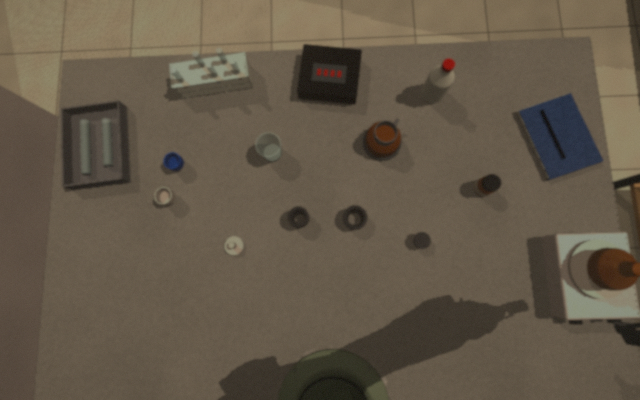

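Run:
```python
from h import *
T={'rec':(383,138),'wide':(355,217),'nar':(299,217),'cru':(163,197),'cov':(234,245)}
S={'rec':(342,272),'wide':(284,208),'nar':(315,166),'cru':(396,90),'cov':(325,118)}
rows=[]
for n,D in(('top',T),('scene',S)):
    im=cv2.imread(f'pics/{n}0.png'); r=[]
    for k,(u,v) in D.items():
        c=cv2.resize(im[v-25:v+25,u-25:u+25],(160,160),interpolation=cv2.INTER_CUBIC)
        c=cv2.convertScaleAbs(c,alpha=1.8)
        for i in range(0,50,10): 
            cv2.putText(c,str(u-25+i),(int(i*3.2),8),0,.25,(0,255,255)); cv2.putText(c,str(v-25+i),(0,int(i*3.2)+8),0,.25,(0,255,0))
            cv2.line(c,(int(i*3.2),0),(int(i*3.2),159),(90,90,0),1); cv2.line(c,(0,int(i*3.2)),(159,int(i*3.2)),(90,90,0),1)
        r.append(c)
    rows.append(np.hstack(r))
cv2.imwrite('pics/m.png',np.vstack(rows))
f=frame('top')
for k,z in zip(T,(.09,.04,.05,.048,.02)): print(k,ray(f,*T[k],z).round(3))
f=frame('scene')
for k,z in zip(S,(.09,.04,.05,.048,.02)): print(k,ray(f,*S[k],z).round(3))
```

```text
rec [ 0.647 -0.145  0.09 ]
wide [ 0.459 -0.071  0.04 ]
nar [0.462 0.07  0.05 ]
cru [0.525 0.418 0.048]
cov [0.399 0.241 0.02 ]
rec [ 0.67  -0.172  0.09 ]
wide [ 0.463 -0.076  0.04 ]
nar [0.47  0.062 0.05 ]
cru [0.537 0.403 0.048]
cov [0.402 0.236 0.02 ]
```

View pics/m.png

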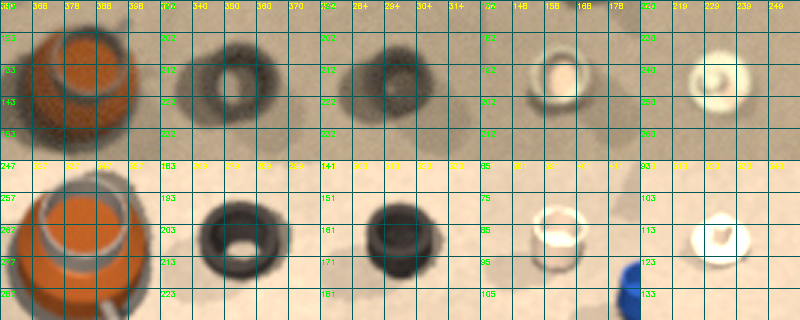

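```bash
cat >> h.py <<'E'
def circ(f,im,x,y,z,r,col,s=1,off=(0,0)):
    p=[(proj(f,(x+r*np.cos(a),y+r*np.sin(a),z))-off+.5)*s for a in np.linspace(0,6.283,60)]
    cv2.polylines(im,[np.round(np.array(p)*16).astype(int)],True,col,1,cv2.LINE_AA,4)
E
python3 - <<'E'
from h import *
ft=frame('top'); fs=frame('scene')
print('rec',ray(ft,385.2,132.8,.09),ray(fs,343.6,263,.09))
# dark/bright masks, ellipse of the silhouette
for n,f,D in(('top',ft,{'wide':(357,217),'nar':(300,217),'cru':(163,195),'cov':(234,245)}),('scene',fs,{'wide':(284,208),'nar':(315,166),'cru':(396,90),'cov':(325,118)})):
    hsv=cv2.cvtColor(f['pixels'],cv2.COLOR_RGB2HSV).astype(int); g=cv2.GaussianBlur(f['pixels'],(3,3),0).mean(2)
    for k,(u,v) in D.items():
        w=20; p=g[v-w:v+w,u-w:u+w]; bg=np.median(p)
        print(n,k,'bg',bg,'min',p.min(),'max',p.max())
        for th in ((.3,.4,.5,.6) if k in('wide','nar') else (1.15,1.25,1.4)):
            m=(p<bg*th) if th<1 else (p>bg*th)
            nl,l,st,ce=cv2.connectedComponentsWithStats(m.astype(np.uint8),connectivity=8)
            if nl<2: continue
            i=1+np.argmax(st[1:,4]); x,y,ww,hh,a=st[i]
            print('  ',th,'u',x+u-w,x+u-w+ww,'v',y+v-w,y+v-w+hh,'area',a)
c={'wide':(.461,-.074,.04,.031),'nar':(.466,.066,.05,.027),'cru':(.531,.41,.048,.023),'cov':(.4,.239,.011,.025)}
for k,(x,y,z,r) in c.items():
    for n,f in(('top',ft),('scene',fs)):
        a=np.linspace(0,6.28,200); P=np.array([proj(f,(x+r*np.cos(b),y+r*np.sin(b),z)) for b in a])
        print('pred',n,k,P.min(0).round(1),P.max(0).round(1))
E
```

```text
rec [ 0.66023883 -0.15144011  0.09      ] [ 0.66336556 -0.15179981  0.09      ]
top wide bg 82.0 min 29.333333333333332 max 95.0
   0.4 u 351 363 v 209 218 area 32
   0.5 u 347 365 v 208 225 area 116
   0.6 u 343 366 v 207 230 area 309
top nar bg 80.0 min 29.666666666666668 max 93.66666666666667
   0.4 u 295 302 v 211 213 area 14
   0.5 u 290 306 v 209 223 area 96
   0.6 u 288 308 v 208 228 area 281
top cru bg 89.0 min 58.666666666666664 max 126.33333333333333
   1.15 u 160 170 v 192 204 area 87
   1.25 u 161 169 v 193 203 area 62
   1.4 u 165 167 v 199 201 area 3
top cov bg 92.66666666666667 min 81.0 max 134.0
   1.15 u 225 244 v 236 255 area 274
   1.25 u 226 243 v 236 255 area 194
   1.4 u 229 242 v 238 247 area 43
scene wide bg 111.33333333333333 min 21.333333333333332 max 130.33333333333334
   0.3 u 274 293 v 199 212 area 148
   0.4 u 273 296 v 198 220 area 331
   0.5 u 272 297 v 197 220 area 403
   0.6 u 272 298 v 196 221 area 453
scene nar bg 116.83333333333334 min 21.666666666666668 max 126.33333333333333
   0.3 u 307 322 v 157 168 area 137
   0.4 u 305 325 v 156 178 area 341
   0.5 u 305 326 v 155 178 area 379
   0.6 u 305 327 v 155 178 area 406
scene cru bg 116.0 min 42.666666666666664 max 163.0
   1.15 u 390 401 v 87 92 area 42
   1.25 u 391 400 v 88 91 area 23
   1.4 u 395 396 v 89 90 area 1
scene cov bg 123.0 min 104.33333333333333 max 180.33333333333334
   1.15 u 316 334 v 110 125 area 175
   1.25 u 317 334 v 110 125 area 132
   1.4 u 321 333 v 115 124 area 42
pred top wide [343.9 204. ] [368.5 228.5]
pred scene wide [271.1 196.2] [296.7 218.3]
pred top nar [289.7 204.9] [311.2 226.2]
pred scene nar [303.9 155.7] [325.2 173.1]
pred top cru [157.4 186. ] [175.1 203.6]
pred scene cru [387.   81.7] [403.3  93.6]
pred top cov [226.  235.2] [245.1 254.6]
pred scene cov [316.2 112.4] [334.  126.1]
```

```bash
cat > ov.py <<'E'
from h import *
def montage(C,out,w=16,s=5,gain=1.8):
    fr={n:frame(n) for n in('top','scene')}; rows=[]
    for n,f in fr.items():
        r=[]
        for cs in C:
            u,v=np.round(proj(f,cs[0][:3])).astype(int)
            im=f['pixels'][v-w:v+w,u-w:u+w,::-1].copy()
            c=cv2.convertScaleAbs(cv2.resize(im,None,fx=s,fy=s,interpolation=cv2.INTER_CUBIC),alpha=gain)
            for k,q in enumerate(cs): circ(f,c,*q,[(0,255,0),(0,255,255),(255,0,255)][k%3],s,(u-w,v-w))
            r.append(c)
        rows.append(np.hstack(r))
    cv2.imwrite(out,np.vstack(rows))
E
python3 - <<'E'
from ov import *
C=[[(.662,-.1516,.09,.0295)],[(.461,-.073,.04,.031),(.461,-.073,.04,.022)],[(.466,.066,.05,.027),(.466,.066,.05,.018)],[(.531,.41,.048,.023),(.531,.41,.018,.022)],[(.4,.239,.011,.025),(.4,.239,.036,.008)]]
montage(C,'pics/ov.png')
E
```

```text
(no output)
```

View pics/ov.png

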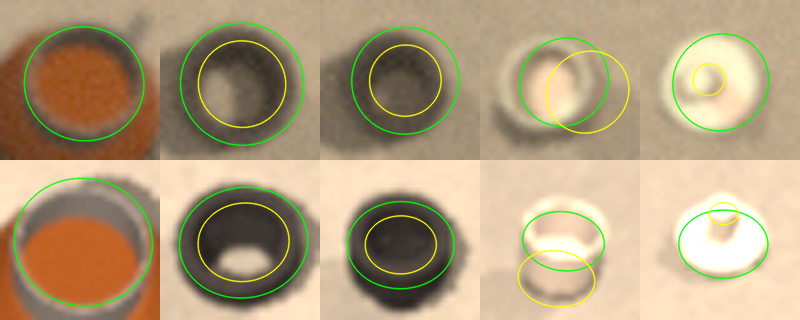

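The top view shows the receiver neck at about (385,133), the wide ring at (356,217), the narrow ring at (300,216), the crucible at (161,196) and the cover at (233,245). The overlay agrees in both views to within about 2 mm, apart from the corrections I made to the crucible and cover. First I turn the tool to yaw 0.

>>> jog_arm --pt "0 0 0 0.93 1" --pt "0 0 0 0.93 1" --pt "0 0 0 0.93 1" --pt "0 0 0 0.93 1" --pt "0 0 0 0.95 1" --pt "0 0 0 0 1" --newtons 30

```text
clock: 1.0
position: [0.2283, -0.5818, 0.2313]
tool_rot: [-3.142, 0.0, -0.001]
force: [-0.2, -0.7, 0.1]
grip_width: 0.0853
finger_force: 0.0
```

>>> jog_arm --pt "0.4 -0.9 0 0 1" --pt "0.4 -0.9 0 0 1" --pt "0.4 -0.9 0 0 1" --pt "0.4 -0.9 0 0 1" --pt "0.4 -0.9 0 0 1" --pt "0.4 -0.9 0 0 1" --pt "0.4 -0.9 0 0 1" --pt "0.4 -0.9 0 0 1" --pt "0.4 -0.9 0 0 1" --pt "0.4 -0.9 0 0 1" --pt "0.4 -0.9 0 0 1" --pt "0.4 -0.9 0 0 1"

```text
clock: 2.2
position: [0.3726, -0.2568, 0.2315]
tool_rot: [3.141, -0.0, 0.003]
force: [0.7, 0.4, 0.0]
grip_width: 0.0856
finger_force: 0.0
```

>>> jog_arm --pt "0.42 -0.88 0 0 1" --pt "0.42 -0.88 0 0 1" --pt "0.42 -0.88 0 0 1" --pt "0.42 -0.88 0 0 1" --pt "0.42 -0.88 0 0 1" --pt "0.42 -0.88 0 0 1" --pt "0.42 -0.88 0 0 1" --pt "0 0 0 0 1" --pt "0 0 0 0 1"

```text
clock: 3.1
position: [0.4603, -0.0729, 0.2313]
tool_rot: [3.141, 0.0, 0.003]
force: [-0.1, -0.7, 0.7]
grip_width: 0.0851
finger_force: 0.0
```

>>> jog_arm --pt "0 0 0.9 0 1" --pt "0 0 0.9 0 1" --pt "0 0 0.9 0 1" --pt "0 0 0.9 0 1" --pt "0 0 0.9 0 1" --pt "0 0 0.9 0 1" --pt "0 0 0.9 0 1" --pt "0 0 0.7 0 1" --pt "0 0 0.38 0 1" --pt "0 0 0 0 1"

```text
clock: 4.1
position: [0.4595, -0.0736, 0.009]
tool_rot: [3.141, 0.002, 0.0]
force: [-0.4, -0.5, 0.8]
grip_width: 0.0855
finger_force: 0.0
```

>>> jog_arm --pt "0 0 0 0 0.5" --pt "0 0 0 0 0.5" --pt "0 0 0 0 0.5" --pt "0 0 0 0 0.5" --pt "0 0 0 0 0.5" --pt "0 0 0 0 0.5" --pt "0 0 0 0 0.5" --pt "0 0 0 0 0.5"

```text
clock: 4.9
position: [0.4609, -0.0734, 0.0111]
tool_rot: [3.141, -0.002, -0.0]
force: [-0.9, -1.0, 7.0]
grip_width: 0.0602
finger_force: 30.8
```

>>> jog_arm --pt "0 0 -0.3 0 0.5" --pt "0 0 -0.6 0 0.5" --pt "0 0 -0.9 0 0.5" --pt "0 0 -0.9 0 0.5" --pt "0 0 -0.9 0 0.5" --pt "0 0 -0.9 0 0.5" --pt "0 0 0 0 0.5" --pt "0 0 0 0 0.5"

```text
clock: 5.7
position: [0.4606, -0.0732, 0.146]
tool_rot: [3.141, -0.002, -0.0]
force: [-0.6, -0.2, -0.6]
grip_width: 0.0606
finger_force: 32.8
```

Run:
```python
from ov import *
o=bot.observe();p=o['position'];print(p,o['tool_rot'],o['grip_width'])
x,y,z=p
montage([[(x,y,z+.03,.031),(x,y,z+.012,.031),(x,y,z-.01,.019)],[(.662,-.1516,.09,.0295),(.662,-.1516,.09,.027)]],'pics/l1.png',w=30,s=6)
```

```text
[ 0.46055443 -0.07315277  0.14597696] [ 3.14132478e+00 -2.04272323e-03 -8.59108655e-06] 0.06056656385419115
```

View pics/l1.png

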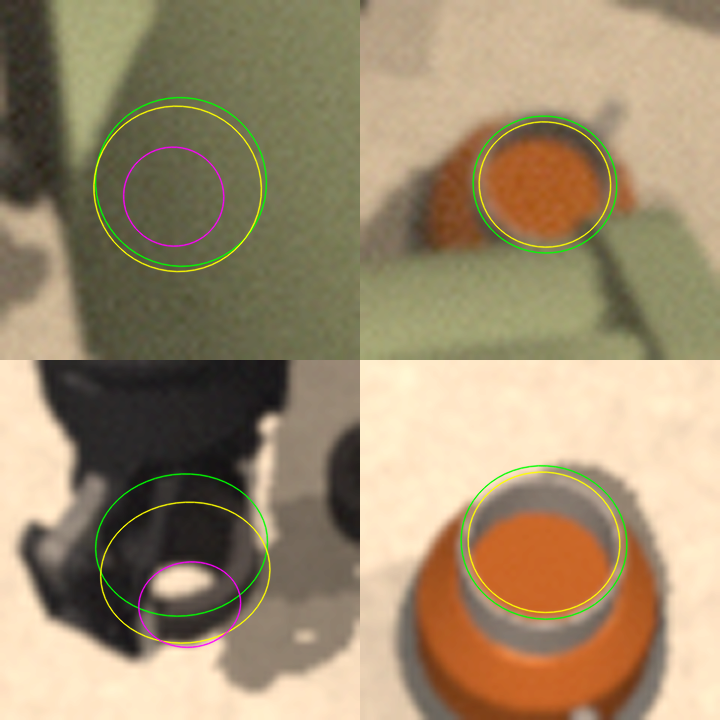

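The wide adapter is held level and centred between the pads. The receiver overlay still fits, so I'll carry it over.

>>> jog_arm --pt "0.84 0.33 0 0 0.5" --pt "0.84 0.33 0 0 0.5" --pt "0.84 0.33 0 0 0.5" --pt "0.84 0.33 0 0 0.5" --pt "0.84 0.33 0 0 0.5" --pt "0.84 0.33 0 0 0.5" --pt "0.84 0.33 0 0 0.5" --pt "0.84 0.31 0 0 0.5" --pt "0 0 0 0 0.5" --pt "0 0 0 0 0.5" --pt "0 0 0 0 0.5"

```text
clock: 6.9
position: [0.6611, -0.1512, 0.1441]
tool_rot: [-3.141, 0.002, 0.0]
force: [-1.1, 1.1, -0.2]
grip_width: 0.0606
finger_force: 32.8
```

Run:
```python
from ov import *
o=bot.observe();p=o['position'];print(p,o['tool_rot'],o['grip_width'])
x,y,z=p
montage([[(x,y,z+.03,.031),(x,y,z+.012,.031),(x,y,z-.01,.019)],[(.662,-.1516,.09,.0295),(.662,-.1516,.09,.027)]],'pics/l2.png',w=30,s=6)
```

```text
[ 0.66106458 -0.15117988  0.14412288] [-3.14123355e+00  1.61852169e-03  4.67188803e-04] 0.06058575920431214
```

View pics/l2.png

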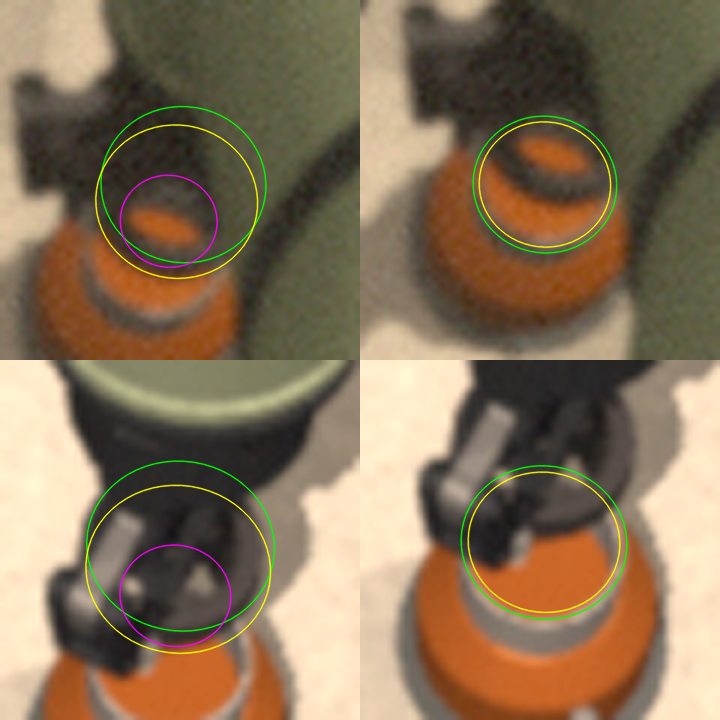

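>>> jog_arm --pt "0 0 0.5 0 0.5" --pt "0 0 0.5 0 0.5" --pt "0 0 0.3 0 0.5" --pt "0 0 0.2 0 0.5" --pt "0 0 0.1 0 0.5" --pt "0 0 0.1 0 0.5" --pt "0 0 0.1 0 0.5" --pt "0 0 0 0 0.5"

```text
clock: 7.8
position: [0.6619, -0.1516, 0.0908]
tool_rot: [-3.142, 0.0, 0.0]
force: [0.2, 0.3, -1.5]
grip_width: 0.0602
finger_force: 32.8
```

>>> jog_arm --pt "0 0 0.1 0 0.5" --pt "0 0 0.1 0 0.5" --pt "0 0 0.05 0 0.5" --pt "0 0 0 0 0.5" --pt "0 0 0 0 0.5"

```text
clock: 8.3
position: [0.6629, -0.1522, 0.0844]
tool_rot: [3.141, -0.002, -0.0]
force: [2.8, -1.8, 10.7]
grip_width: 0.0607
finger_force: 38.2
```

>>> jog_arm --pt "0.04 0.02 0 0 0.5" --pt "0.04 0.02 0 0 0.5" --pt "0 0 0.05 0 0.5" --pt "0 0 0 0 0.5" --pt "0 0 0 0 0.5"

```text
clock: 8.8
position: [0.6644, -0.1533, 0.082]
tool_rot: [3.141, -0.0, -0.0]
force: [1.2, -3.3, 0.7]
grip_width: 0.0605
finger_force: 35.1
```

Moving +x, −y relieved the force; continuing the same way.

>>> jog_arm --pt "0.02 0.04 0 0 0.5" --pt "0 0.02 0.05 0 0.5" --pt "0 0 0.05 0 0.5" --pt "0 0 0 0 0.5" --pt "0 0 0 0 0.5"

```text
clock: 9.3
position: [0.6648, -0.1544, 0.0793]
tool_rot: [-3.141, 0.0, 0.0]
force: [-4.6, 1.4, 10.1]
grip_width: 0.0608
finger_force: 35.0
```

>>> jog_arm --pt "0 0 0 0 0.8" --pt "0 0 0 0 0.9" --pt "0 0 0 0 1" --pt "0 0 0 0 1" --pt "0 0 0 0 1" --pt "0 0 -0.4 0 1" --pt "0 0 -0.9 0 1" --pt "0 0 -0.9 0 1" --pt "0 0 -0.9 0 1" --pt "0 0 0 0 1"

```text
clock: 10.3
position: [0.6667, -0.155, 0.1767]
tool_rot: [3.141, -0.006, -0.0]
force: [0.5, 0.1, 0.1]
grip_width: 0.0852
finger_force: 0.0
```

>>> jog_arm --pt "-0.85 -0.9 0 0 1" --pt "-0.85 -0.9 0 0 1" --pt "-0.85 -0.9 0 0 1" --pt "-0.85 -0.9 0 0 1" --pt "-0.85 -0.9 0 0 1" --pt "-0.85 -0.95 0 0 1" --pt "-0.85 -0.95 0 0 1" --pt "-0.6 -0.95 0 0 1" --pt "0 0 0 0 1" --pt "0 0 0 0 1"

```text
clock: 11.3
position: [0.4684, 0.0663, 0.1723]
tool_rot: [3.142, -0.001, 0.002]
force: [0.2, -0.4, 0.7]
grip_width: 0.0855
finger_force: 0.0
```

Run:
```python
from ov import *
o=bot.observe();print(o['position'],o['tool_rot'],o['force'])
x,y=.664,-.153
montage([[(x,y,.108,.031),(x,y,.108,.022)],[(.466,.067,.05,.027),(.466,.067,.05,.018)]],'pics/l3.png',w=30,s=6)
```

```text
[0.4683875  0.06629885 0.17234026] [ 3.14153638e+00 -6.44914447e-04  1.55631567e-03] [ 0.1868454  -0.35202226  0.67890895]
```

View pics/l3.png

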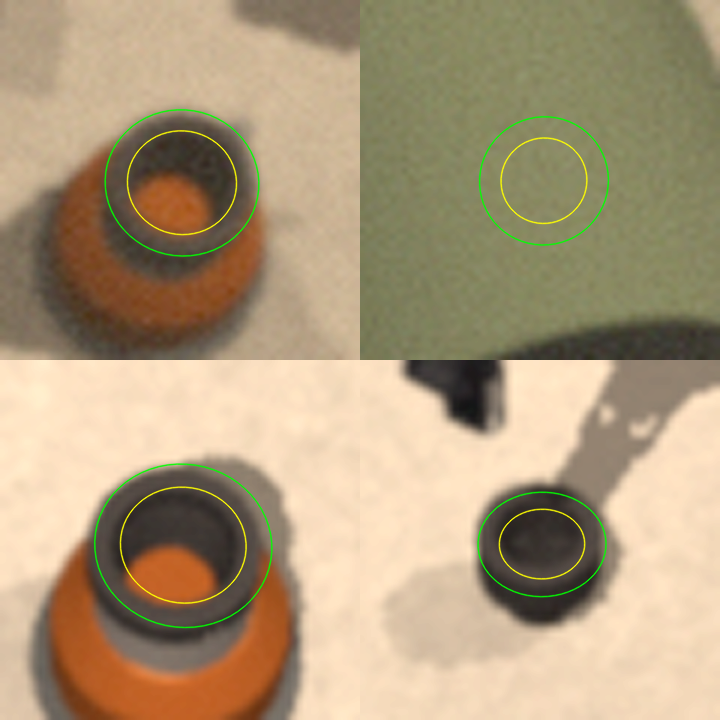

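The wide adapter sits level on the neck, centred at about (0.6625, -0.1535). The narrow adapter needs a small correction to (0.465, 0.069).

>>> jog_arm --pt "-0.11 -0.09 0.6 0 1" --pt "0 0 0.9 0 1" --pt "0 0 0.9 0 1" --pt "0 0 0.9 0 1" --pt "0 0 0.9 0 1" --pt "0 0 0.5 0 1" --pt "0 0 0.2 0 1" --pt "0 0 0 0 1" --pt "0 0 0 0 1"

```text
clock: 12.3
position: [0.4656, 0.0683, 0.0255]
tool_rot: [-3.142, -0.001, -0.0]
force: [-0.3, 0.6, 0.9]
grip_width: 0.0849
finger_force: 0.0
```

>>> jog_arm --pt "0 0 0 0 0.4" --pt "0 0 0 0 0.4" --pt "0 0 0 0 0.4" --pt "0 0 0 0 0.4" --pt "0 0 0 0 0.4" --pt "0 0 0 0 0.4" --pt "0 0 0 0 0.4" --pt "0 0 0 0 0.4"

```text
clock: 13.1
position: [0.4656, 0.0686, 0.0257]
tool_rot: [-3.141, -0.001, -0.0]
force: [-1.1, -0.8, 11.5]
grip_width: 0.0537
finger_force: 29.1
```

>>> jog_arm --pt "0 0 -0.3 0 0.4" --pt "0 0 -0.6 0 0.4" --pt "0 0 -0.9 0 0.4" --pt "0 0 -0.9 0 0.4" --pt "0 0 -0.9 0 0.4" --pt "0 0 -0.9 0 0.4" --pt "0 0 -0.6 0 0.4" --pt "0 0 0 0 0.4"

```text
clock: 13.9
position: [0.4661, 0.0688, 0.1806]
tool_rot: [-3.141, -0.004, -0.0]
force: [0.7, 0.0, -0.5]
grip_width: 0.0532
finger_force: 31.7
```

>>> jog_arm --pt "0.73 0.82 0 0 0.4" --pt "0.73 0.82 0 0 0.4" --pt "0.73 0.82 0 0 0.4" --pt "0.73 0.82 0 0 0.4" --pt "0.73 0.82 0 0 0.4" --pt "0.73 0.82 0 0 0.4" --pt "0.73 0.82 0 0 0.4" --pt "0.73 0.82 0 0 0.4" --pt "0.73 0.82 0 0 0.4" --pt "0 0 0 0 0.4" --pt "0 0 0 0 0.4" --pt "0 0 0 0 0.4"

```text
clock: 15.1
position: [0.6617, -0.1519, 0.1775]
tool_rot: [-3.141, 0.001, 0.001]
force: [-0.1, 0.4, -1.0]
grip_width: 0.0537
finger_force: 31.7
```

Run:
```python
from ov import *
o=bot.observe();p=o['position'];print(p,o['tool_rot'],o['grip_width'])
x,y,z=p
montage([[(x,y,z+.025,.027),(x,y,z-.003,.027),(x,y,z-.025,.016)],[(.6625,-.1535,.108,.031),(.6625,-.1535,.108,.022)]],'pics/l4.png',w=30,s=6)
```

```text
[ 0.66168336 -0.15189263  0.17745439] [-3.14107507e+00  9.04159233e-04  9.81157039e-04] 0.053687015010631965
```

View pics/l4.png

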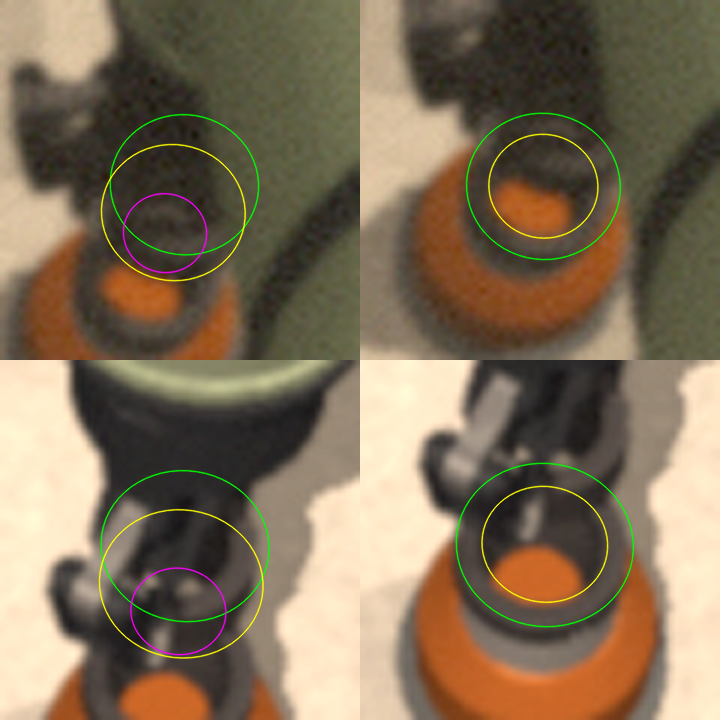

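>>> jog_arm --pt "0.03 0.05 0.5 0 0.4" --pt "0 0 0.5 0 0.4" --pt "0 0 0.3 0 0.4" --pt "0 0 0.2 0 0.4" --pt "0 0 0.1 0 0.4" --pt "0 0 0.1 0 0.4" --pt "0 0 0.1 0 0.4" --pt "0 0 0.1 0 0.4" --pt "0 0 0 0 0.4"

```text
clock: 16.1
position: [0.663, -0.1543, 0.1206]
tool_rot: [-3.142, 0.0, 0.0]
force: [-0.5, -0.0, -0.1]
grip_width: 0.0538
finger_force: 31.8
```

>>> jog_arm --pt "0 0 0.1 0 0.4" --pt "0 0 0.05 0 0.4" --pt "0 0 0.05 0 0.4" --pt "0 0 0 0 0.4" --pt "0 0 0 0 0.4"

```text
clock: 16.6
position: [0.6632, -0.1543, 0.1149]
tool_rot: [-3.142, -0.0, 0.0]
force: [0.7, -0.5, -0.7]
grip_width: 0.0535
finger_force: 31.8
```

>>> jog_arm --pt "0 0 0.05 0 0.4" --pt "0 0 0.05 0 0.4" --pt "0 0 0.02 0 0.4" --pt "0 0 0 0 0.4" --pt "0 0 0 0 0.4"

```text
clock: 17.1
position: [0.6632, -0.1543, 0.112]
tool_rot: [3.141, -0.0, 0.0]
force: [-3.3, 1.1, 10.2]
grip_width: 0.0536
finger_force: 32.5
```

>>> jog_arm --pt "0 0 0 0 0.7" --pt "0 0 0 0 0.8" --pt "0 0 0 0 1" --pt "0 0 0 0 1" --pt "0 0 0 0 1" --pt "0 0 -0.4 0 1" --pt "0 0 -0.9 0 1" --pt "0 0 -0.9 0 1" --pt "0 0 -0.7 0 1" --pt "0 0 0 0 1"

```text
clock: 18.1
position: [0.6646, -0.1546, 0.2025]
tool_rot: [3.141, -0.005, -0.0]
force: [0.9, -0.3, 0.0]
grip_width: 0.0853
finger_force: 0.0
```

>>> jog_arm --pt "-0.2 -0.9 0 0 1" --pt "-0.2 -0.9 0 0 1" --pt "-0.2 -0.9 0 0 1" --pt "-0.2 -0.9 0 0 1" --pt "-0.2 -0.9 0 0 1" --pt "-0.2 -0.9 0 0 1" --pt "-0.2 -0.9 0 0 1" --pt "-0.2 -0.9 0 0 1" --pt "-0.2 -0.9 0 0 1" --pt "-0.2 -0.9 0 0 1" --pt "0 0 0 0 1"

```text
clock: 19.2
position: [0.602, 0.1202, 0.1985]
tool_rot: [-3.14, 0.0, 0.005]
force: [-0.5, -0.3, 0.4]
grip_width: 0.0854
finger_force: 0.0
```

Run:
```python
from ov import *
o=bot.observe();print(o['position'],o['tool_rot'],o['force'])
x,y=.6625,-.1535
montage([[(x,y,.136,.027),(x,y,.108,.031),(x,y,.136,.018)],[(.529,.4175,.048,.023),(.529,.4175,.018,.022)]],'pics/l5.png',w=30,s=6)
```

```text
[0.60200411 0.12015607 0.1985461 ] [-3.13966509e+00  3.10132198e-04  5.16062413e-03] [-0.49680901 -0.31506894  0.40572136]
```

View pics/l5.png

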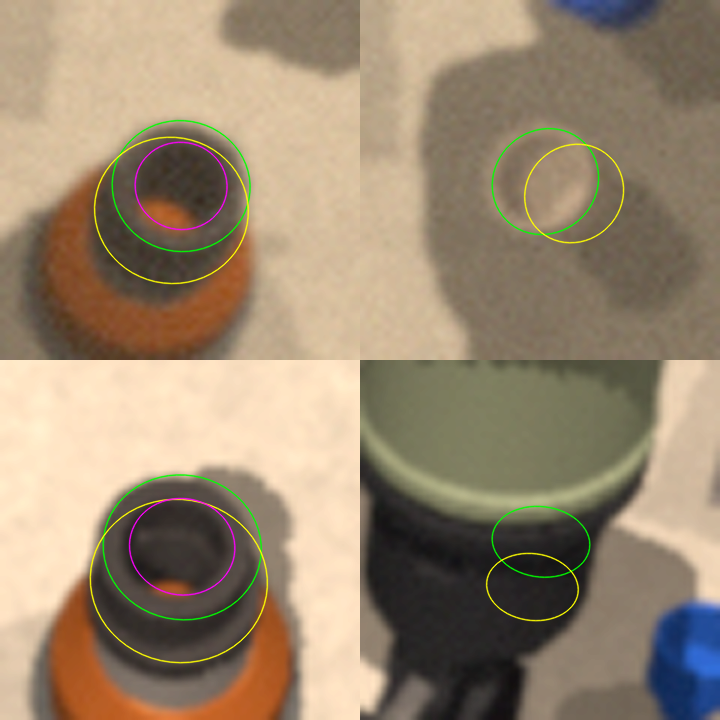

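The narrow adapter is seated and level, and the crucible overlay fits.

>>> jog_arm --pt "-0.22 -0.9 0 0 1" --pt "-0.22 -0.9 0 0 1" --pt "-0.22 -0.9 0 0 1" --pt "-0.22 -0.9 0 0 1" --pt "-0.22 -0.9 0 0 1" --pt "-0.22 -0.9 0 0 1" --pt "-0.22 -0.9 0 0 1" --pt "-0.22 -0.9 0 0 1" --pt "-0.22 -0.9 0 0 1" --pt "-0.22 -0.9 0 0 1" --pt "-0.22 -0.9 0 0 1" --pt "0 0 0 0 1"

```text
clock: 20.5
position: [0.5291, 0.4157, 0.1981]
tool_rot: [-3.14, 0.001, 0.003]
force: [0.3, -0.0, -0.3]
grip_width: 0.0854
finger_force: 0.0
```

>>> jog_arm --pt "0 0 0.5 0 1" --pt "0 0 0.9 0 1" --pt "0 0 0.9 0 1" --pt "0 0 0.9 0 1" --pt "0 0 0.9 0 1" --pt "0 0 0.6 0 1" --pt "0 0 0 0 1" --pt "0 0 0 0 1"

```text
clock: 21.3
position: [0.531, 0.4116, 0.0573]
tool_rot: [3.141, 0.0, -0.001]
force: [0.3, 0.7, 0.0]
grip_width: 0.0852
finger_force: 0.0
```

>>> jog_arm --pt "-0.06 -0.2 0 0 1" --pt "0 0 0.5 0 1" --pt "0 0 0.5 0 1" --pt "0 0 0.15 0 1" --pt "0 0 0 0 1" --pt "0 0 0 0 1"

```text
clock: 21.9
position: [0.5287, 0.4187, 0.0228]
tool_rot: [3.142, 0.0, 0.0]
force: [0.1, -0.1, -0.5]
grip_width: 0.0852
finger_force: 0.0
```

>>> jog_arm --pt "0 0.02 0 0 0.3" --pt "0 0 0 0 0.3" --pt "0 0 0 0 0.3" --pt "0 0 0 0 0.3" --pt "0 0 0 0 0.3" --pt "0 0 0 0 0.3" --pt "0 0 0 0 0.3" --pt "0 0 0 0 0.3" --pt "0 0 0 0 0.3" --pt "0 0 0 0 0.3"

```text
clock: 22.9
position: [0.5289, 0.4183, 0.0233]
tool_rot: [-3.141, -0.001, 0.0]
force: [0.0, -0.1, 6.0]
grip_width: 0.0444
finger_force: 30.3
```

>>> jog_arm --pt "0 0 -0.3 0 0.3" --pt "0 0 -0.6 0 0.3" --pt "0 0 -0.8 0 0.3" --pt "0 0 -0.9 0 0.3" --pt "0 0 -0.9 0 0.3" --pt "0 0 -0.9 0 0.3" --pt "0 0 -0.9 0 0.3" --pt "0 0 -0.7 0 0.3" --pt "0 0 0 0 0.3" --pt "0 0 0 0 0.3"

```text
clock: 23.9
position: [0.5287, 0.4181, 0.204]
tool_rot: [-3.141, -0.001, 0.0]
force: [-0.2, -0.0, -1.1]
grip_width: 0.0437
finger_force: 30.8
```

>>> jog_arm --pt "0.2 0.6 0 0 0.3" --pt "0.2 0.9 0 0 0.3" --pt "0.2 0.9 0 0 0.3" --pt "0.2 0.9 0 0 0.3" --pt "0.2 0.9 0 0 0.3" --pt "0.2 0.9 0 0 0.3" --pt "0.2 0.9 0 0 0.3" --pt "0.2 0.9 0 0 0.3" --pt "0.2 0.9 0 0 0.3" --pt "0.2 0.9 0 0 0.3" --pt "0 0 0 0 0.3"

```text
clock: 25.0
position: [0.5892, 0.1518, 0.2021]
tool_rot: [3.139, 0.001, -0.005]
force: [-0.4, 0.8, -1.1]
grip_width: 0.0439
finger_force: 30.9
```

>>> jog_arm --pt "0.2 0.9 0 0 0.3" --pt "0.2 0.9 0 0 0.3" --pt "0.2 0.9 0 0 0.3" --pt "0.2 0.9 0 0 0.3" --pt "0.2 0.9 0 0 0.3" --pt "0.2 0.9 0 0 0.3" --pt "0.2 0.9 0 0 0.3" --pt "0.2 0.9 0 0 0.3" --pt "0.2 0.9 0 0 0.3" --pt "0.2 0.9 0 0 0.3" --pt "0.2 0.7 0 0 0.3" --pt "0.2 0.5 0 0 0.3"

```text
clock: 26.2
position: [0.6603, -0.1507, 0.2021]
tool_rot: [3.141, 0.001, -0.001]
force: [-0.2, 0.0, -0.1]
grip_width: 0.044
finger_force: 30.9
```

>>> jog_arm --pt "0 0 0 0 0.3" --pt "0 0 0 0 0.3" --pt "0 0 0 0 0.3"

```text
clock: 26.5
position: [0.6606, -0.1476, 0.2026]
tool_rot: [-3.141, 0.0, 0.002]
force: [0.1, 0.4, -0.5]
grip_width: 0.044
finger_force: 30.9
```

Run:
```python
from ov import *
o=bot.observe();p=o['position'];print(p,o['tool_rot'],o['grip_width'])
x,y,z=p
montage([[(x,y,z+.025,.023),(x,y,z-.005,.022),(x,y,z-.023,.013)],[(.6615,-.1535,.136,.027),(.6615,-.1535,.136,.018)]],'pics/l6.png',w=30,s=6)
```

```text
[ 0.66063935 -0.14755297  0.2026355 ] [-3.14091435e+00  3.69429598e-04  1.52118783e-03] 0.04397955211567262
```

View pics/l6.png

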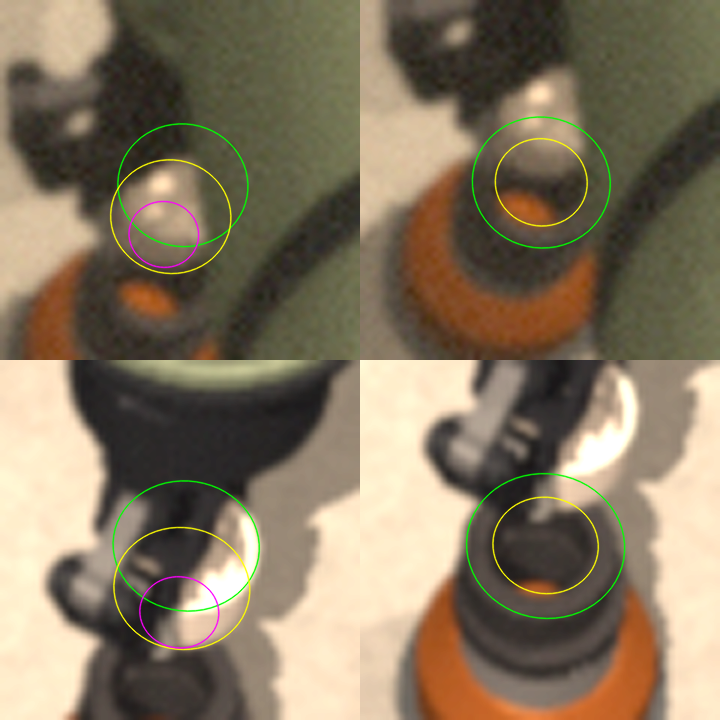

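>>> jog_arm --pt "0.05 0.2 0.4 0 0.3" --pt "0 0 0.4 0 0.3" --pt "0 0 0.2 0 0.3" --pt "0 0 0.1 0 0.3" --pt "0 0 0 0 0.3" --pt "0 0 0 0 0.3"

```text
clock: 27.2
position: [0.6624, -0.1548, 0.17]
tool_rot: [3.142, -0.0, 0.0]
force: [0.7, 1.4, -1.8]
grip_width: 0.0443
finger_force: 30.9
```

>>> jog_arm --pt "0 -0.03 0.1 0 0.3" --pt "0 0 0.1 0 0.3" --pt "0 0 0.1 0 0.3" --pt "0 0 0.1 0 0.3" --pt "0 0 0.1 0 0.3" --pt "0 0 0.1 0 0.3" --pt "0 0 0.1 0 0.3" --pt "0 0 0 0 0.3" --pt "0 0 0 0 0.3"

```text
clock: 28.1
position: [0.6623, -0.154, 0.1488]
tool_rot: [-3.142, -0.0, 0.0]
force: [0.1, -0.8, -0.6]
grip_width: 0.0439
finger_force: 30.9
```

>>> jog_arm --pt "0 0 0.05 0 0.3" --pt "0 0 0.05 0 0.3" --pt "0 0 0.05 0 0.3" --pt "0 0 0.05 0 0.3" --pt "0 0 0.02 0 0.3" --pt "0 0 0 0 0.3" --pt "0 0 0 0 0.3"

```text
clock: 28.8
position: [0.6623, -0.1539, 0.1422]
tool_rot: [-3.142, -0.0, 0.0]
force: [-0.2, 0.1, -1.4]
grip_width: 0.0438
finger_force: 30.9
```

>>> jog_arm --pt "0 0 0.03 0 0.3" --pt "0 0 0.02 0 0.3" --pt "0 0 0 0 0.3" --pt "0 0 0 0 0.3"

```text
clock: 29.2
position: [0.6626, -0.1541, 0.1414]
tool_rot: [3.141, -0.001, 0.0]
force: [-2.3, 0.8, 7.6]
grip_width: 0.0442
finger_force: 31.4
```

>>> jog_arm --pt "0 0 0 0 0.55" --pt "0 0 0 0 0.7" --pt "0 0 0 0 0.9" --pt "0 0 0 0 1" --pt "0 0 0 0 1" --pt "0 0 -0.3 0 1" --pt "0 0 -0.7 0 1" --pt "0 0 -0.9 0 1" --pt "0 0 -0.9 0 1" --pt "0 0 0 0 1"

```text
clock: 30.2
position: [0.6638, -0.1543, 0.2293]
tool_rot: [3.141, -0.006, -0.0]
force: [0.5, 1.0, 0.1]
grip_width: 0.0854
finger_force: 0.0
```

>>> jog_arm --pt "-0.59 -0.88 0 0 0.6" --pt "-0.59 -0.88 0 0 0.6" --pt "-0.59 -0.88 0 0 0.6" --pt "-0.59 -0.88 0 0 0.6" --pt "-0.59 -0.88 0 0 0.6" --pt "-0.59 -0.88 0 0 0.6" --pt "-0.59 -0.88 0 0 0.6" --pt "-0.59 -0.88 0 0 0.6" --pt "0 0 0 0 0.6" --pt "0 0 0 0 0.6"

```text
clock: 31.2
position: [0.5206, 0.0575, 0.225]
tool_rot: [3.142, -0.001, 0.001]
force: [0.6, -1.1, -0.2]
grip_width: 0.0513
finger_force: 0.0
```

Run:
```python
from ov import *
o=bot.observe();print(o['position'],o['tool_rot'],o['force'])
x,y=.6615,-.1535
montage([[(x,y,.166,.023),(x,y,.136,.027),(x,y,.166,.02)],[(.398,.243,.011,.025),(.398,.243,.036,.008)]],'pics/l7.png',w=30,s=6)
```

```text
[0.52059798 0.05746827 0.22504973] [ 3.14152845e+00 -5.19696875e-04  1.24228959e-03] [ 0.58300809 -1.05548178 -0.24701875]
```

View pics/l7.png

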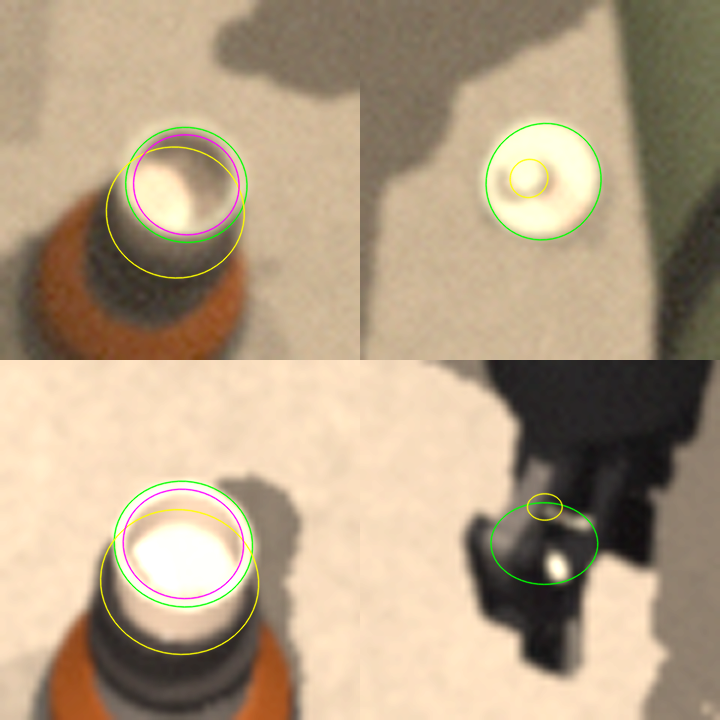

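The crucible is seated straight, and the cover overlay fits at (0.398, 0.243).

>>> jog_arm --pt "-0.58 -0.88 0 0 0.6" --pt "-0.58 -0.88 0 0 0.6" --pt "-0.58 -0.88 0 0 0.6" --pt "-0.58 -0.88 0 0 0.6" --pt "-0.58 -0.88 0 0 0.6" --pt "-0.58 -0.88 0 0 0.6" --pt "-0.58 -0.88 0 0 0.6" --pt "0 0 0 0 0.6" --pt "0 0 0 0 0.6" --pt "0 0 0 0 0.6"

```text
clock: 32.3
position: [0.3996, 0.2409, 0.2246]
tool_rot: [3.141, -0.0, -0.002]
force: [0.4, -0.3, 0.7]
grip_width: 0.0512
finger_force: 0.0
```

>>> jog_arm --pt "0 0 0.5 0 0.6" --pt "0 0 0.9 0 0.6" --pt "0 0 0.9 0 0.6" --pt "0 0 0.9 0 0.6" --pt "0 0 0.9 0 0.6" --pt "0 0 0.6 0 0.6" --pt "0 0 0.4 0 0.6" --pt "0 0 0 0 0.6" --pt "0 0 0 0 0.6"

```text
clock: 33.2
position: [0.3992, 0.2418, 0.0721]
tool_rot: [-3.142, -0.0, -0.001]
force: [-0.5, 0.9, 0.1]
grip_width: 0.0509
finger_force: 0.0
```

>>> jog_arm --pt "-0.04 -0.04 0.6 0 0.6" --pt "0 0 0.6 0 0.6" --pt "0 0 0.4 0 0.6" --pt "0 0 0.25 0 0.6" --pt "0 0 0 0 0.6" --pt "0 0 0 0 0.6"

```text
clock: 33.8
position: [0.3978, 0.2433, 0.0167]
tool_rot: [-3.141, -0.0, 0.0]
force: [0.0, 0.5, 0.5]
grip_width: 0.0514
finger_force: 0.0
```

>>> jog_arm --pt "0 0 0 0 0" --pt "0 0 0 0 0" --pt "0 0 0 0 0" --pt "0 0 0 0 0" --pt "0 0 0 0 0" --pt "0 0 0 0 0" --pt "0 0 0 0 0" --pt "0 0 0 0 0" --pt "0 0 0 0 0" --pt "0 0 0 0 0"

```text
clock: 34.8
position: [0.3978, 0.2433, 0.0166]
tool_rot: [-3.141, -0.001, 0.0]
force: [-2.0, 0.3, 7.8]
grip_width: 0.0145
finger_force: 29.2
```

>>> jog_arm --pt "0 0 -0.3 0 0" --pt "0 0 -0.6 0 0" --pt "0 0 -0.9 0 0" --pt "0 0 -0.9 0 0" --pt "0 0 -0.9 0 0" --pt "0 0 -0.9 0 0" --pt "0 0 -0.9 0 0" --pt "0 0 -0.9 0 0" --pt "0 0 -0.7 0 0" --pt "0 0 -0.3 0 0" --pt "0 0 0 0 0"

```text
clock: 35.9
position: [0.3978, 0.2433, 0.2362]
tool_rot: [-3.141, -0.002, 0.0]
force: [-0.6, -0.3, -0.1]
grip_width: 0.0146
finger_force: 29.5
```

>>> jog_arm --pt "0.3 0.45 0 0 0" --pt "0.5 0.75 0 0 0" --pt "0.6 0.9 0 0 0" --pt "0.6 0.9 0 0 0" --pt "0.6 0.9 0 0 0" --pt "0.6 0.9 0 0 0" --pt "0.6 0.9 0 0 0" --pt "0.6 0.9 0 0 0" --pt "0.6 0.9 0 0 0" --pt "0.6 0.9 0 0 0" --pt "0.6 0.9 0 0 0" --pt "0 0 0 0 0"

```text
clock: 37.1
position: [0.5843, -0.04, 0.2333]
tool_rot: [3.14, 0.002, -0.004]
force: [-0.0, 0.4, -1.3]
grip_width: 0.0145
finger_force: 29.5
```

>>> jog_arm --pt "0.5 0.75 0 0 0" --pt "0.55 0.8 0 0 0" --pt "0.55 0.8 0 0 0" --pt "0.5 0.75 0 0 0" --pt "0.3 0.45 0 0 0" --pt "0.15 0.25 0 0 0" --pt "0 0 0 0 0" --pt "0 0 0 0 0" --pt "0 0 0 0 0"

```text
clock: 38.0
position: [0.6599, -0.1486, 0.2352]
tool_rot: [-3.141, 0.0, 0.001]
force: [0.7, 0.4, -0.7]
grip_width: 0.0145
finger_force: 29.5
```

Run:
```python
from ov import *
o=bot.observe();p=o['position'];print(p,o['tool_rot'],o['grip_width'])
x,y,z=p
montage([[(x,y,z-.006,.025),(x,y,z-.0166,.015)],[(.6615,-.153,.166,.023),(.6615,-.153,.166,.02)]],'pics/l8.png',w=30,s=6)
```

```text
[ 0.65987083 -0.1486235   0.23517259] [-3.14118885e+00  1.76439690e-04  1.29369567e-03] 0.014510808100142492
```

View pics/l8.png

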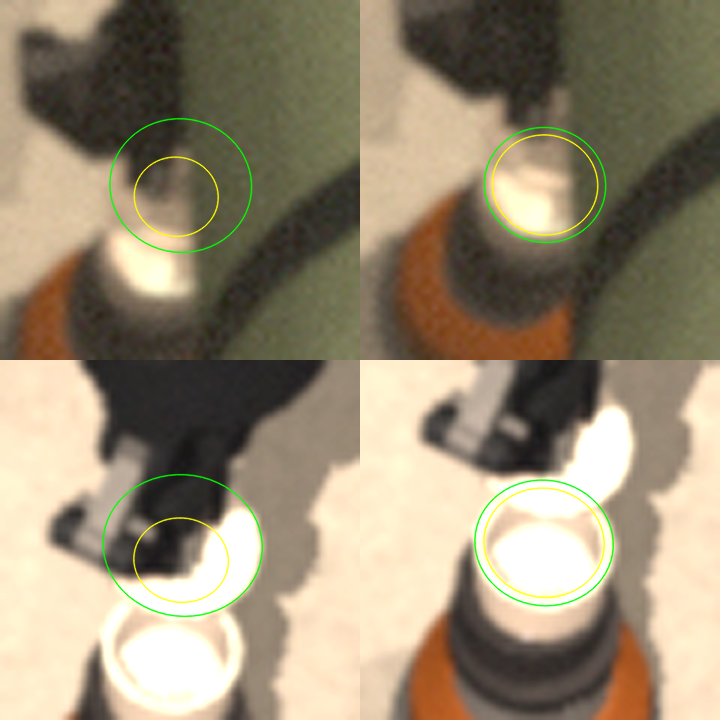

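>>> jog_arm --pt "0.07 0.16 0.3 0 0" --pt "0 0 0.4 0 0" --pt "0 0 0.3 0 0" --pt "0 0 0.1 0 0" --pt "0 0 0 0 0" --pt "0 0 0 0 0" --pt "0 0 0 0 0"

```text
clock: 38.8
position: [0.6625, -0.1546, 0.2026]
tool_rot: [3.141, -0.001, 0.0]
force: [0.6, 0.4, -1.4]
grip_width: 0.0148
finger_force: 29.5
```

>>> jog_arm --pt "-0.01 -0.03 0.1 0 0" --pt "0 0 0.1 0 0" --pt "0 0 0.1 0 0" --pt "0 0 0.1 0 0" --pt "0 0 0.1 0 0" --pt "0 0 0.1 0 0" --pt "0 0 0.1 0 0" --pt "0 0 0 0 0" --pt "0 0 0 0 0"

```text
clock: 39.7
position: [0.662, -0.1537, 0.1812]
tool_rot: [3.142, 0.0, 0.0]
force: [0.0, 0.5, -0.4]
grip_width: 0.0146
finger_force: 29.5
```

>>> jog_arm --pt "0 0 0.05 0 0" --pt "0 0 0.04 0 0" --pt "0 0 0.04 0 0" --pt "0 0 0.03 0 0" --pt "0 0 0 0 0" --pt "0 0 0 0 0"

```text
clock: 40.3
position: [0.6621, -0.1537, 0.1768]
tool_rot: [3.142, -0.0, 0.0]
force: [-1.5, -0.2, 5.2]
grip_width: 0.0145
finger_force: 30.0
```

The cover made contact at the expected height, so I'll release and back off.

>>> jog_arm --pt "0 0 0 0 0.25" --pt "0 0 0 0 0.4" --pt "0 0 0 0 0.6" --pt "0 0 0 0 0.6" --pt "0 0 0 0 0.6" --pt "0 0 -0.3 0 0.6" --pt "0 0 -0.6 0 0.6" --pt "0 0 -0.9 0 0.6" --pt "0 0 -0.9 0 0.6" --pt "0 0 0 0 0.6"

```text
clock: 41.3
position: [0.6634, -0.154, 0.262]
tool_rot: [3.141, -0.006, -0.0]
force: [0.3, -0.5, 0.3]
grip_width: 0.0508
finger_force: 0.0
```

>>> jog_arm --pt "-0.6 -0.8 0 0 0.6" --pt "-0.6 -0.8 0 0 0.6" --pt "-0.6 -0.8 0 0 0.6" --pt "-0.6 -0.8 0 0 0.6" --pt "-0.6 -0.8 0 0 0.6" --pt "-0.6 -0.8 0 0 0.6" --pt "-0.6 -0.8 0 0 0.6" --pt "0 0 0 0 0.6" --pt "0 0 0 0 0.6" --pt "0 0 0 0 0.6"

```text
clock: 42.3
position: [0.5363, 0.0136, 0.2575]
tool_rot: [3.141, -0.0, -0.001]
force: [-0.1, -0.3, 0.1]
grip_width: 0.0515
finger_force: 0.0
```

Run:
```python
from ov import *
o=bot.observe();print(o['position'],o['qd'].round(3),o['force'])
x,y=.6615,-.1533
montage([[(x,y,.171,.025),(x,y,.196,.008),(x,y,.136,.027)]],'pics/l9.png',w=30,s=6)
```

```text
[0.53629203 0.01356998 0.25748572] [ 0.007  0.006  0.001 -0.003 -0.001  0.    -0.001] [-0.08673608 -0.27049504  0.11586651]
```

View pics/l9.png

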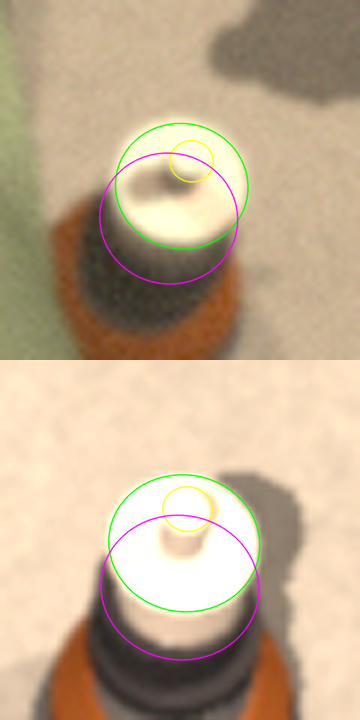

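The cover lies flat and centred on the crucible. In both views the disc and knob match their predicted seated heights.

```bash
python3 -c "
from workcell import bot
print(bot.job_done())"
```

```text
the job is handed in; nothing more can be done
None
```

The crucible filter is built up on the receiver jar in the order asked, with the pieces straight and fully home in the last pictures. I moved none of the bystanders, the gripper is clear of everything, and I handed the job in at about 42 s.

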